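# Run the joint tool along the seam, then hold the spring clamp open at the mark

## Task

Take the orange-handled joint tool from its stand and run its tip, down inside the open joint between the two clamped boards, slowly (about 2 to 3 cm a second) and in one pass from the near end to the far end, then stand it back in its stand and let go of it. Then grip the red paddle of the spring clamp, pull the clamp back until its yellow pointer is level with the red mark on the scale, and finish while still holding it there so that the boards can be taken out. Leave the other things on the bench where they are.

Things in the scene. Friction and masses are not known exactly. Their poses are not given: they have to be found in the camera images.
- jig: Jig fixed to the bench: plywood base 160x190x12 mm, two pale boards with an open joint between, fence, blue guide block (top 48 mm above bench). Origin on the bench under the joint's middle; z up, x along the joint to its far end; the clamp opens to -y. Boards: top 30 mm above the bench, x -70 to +70 mm. Joint: 12 mm wide (y -6 to +6 mm), floor 18 mm above the bench
- joint_near (a point): near end of the run: on the joint's centre line, level with the boards' top face, at jig x -55 mm (15 mm inside the boards' ends)
- joint_far (a point): far end of the run: the same at jig x +55 mm
- clamp: Sliding part of the spring clamp (steel jaw, rod, yellow pointer, red paddle). Slides only along the jig's -y, away from the boards, 0 to 44 mm; a spring shuts it: about 4.5 N shut, 7 N at 30 mm, 8.5 N at the end stop; it springs back when let go. Origin: the jig's origin when shut, moving with the slide; axes as the jig's
- clamp_grip (a point): where to pinch the red paddle, on its middle, 62 mm above the bench. The paddle is upright, 50 mm wide (jig x), 12 mm thick (jig y: the direction to pinch and pull), its top 78 mm above the bench. From its middle to the blue guide block are 57 mm with the clamp shut; the rod between is at most 35 mm above the bench
- clamp_pointer (a point): tip of the yellow pointer on the jaw's far (+x) side; moves with the clamp. The pointer is 4 mm wide in y, this point is on its centre line
- stop_mark: red mark on the white scale strip beside the pointer's path, 5 mm wide in y, fixed; axes as the jig's; origin on the centre line of its red bar. It lies 20 to 34 mm to the -y side of the shut pointer, differently each time. The pointer is level with it when clamp_pointer and this origin have the same jig y (within 4 mm)
- stand: stand fixed to the bench: grey foot 85x85x6 mm, plywood block 56x56 mm with its top 52 mm above the bench, and one upright round hole 16 mm across, 46 mm deep. Origin on the bench under the hole
- stand_mouth (a point): middle of the hole's mouth, 52 mm above the bench
- joint_tool: joint tool standing upright in the stand, 125 mm long, 80 g: steel shaft 7 mm across, dark flange 28 mm across whose underside (45 mm above the tip) rests on the stand's top, orange round handle 18 mm across from 50 to 125 mm above the tip. Origin at the tip, z up along the tool
- tool_tip (a point): the tool's tip (5 mm across); in the stand it is 7 mm above the bench
- tool_grip (a point): where to grip the handle, on its axis, 95 mm above the tip, 30 mm below the handle's top
- tape_measure: bystander, to be left alone: yellow tape measure, 40x81x66 mm; origin under its middle
- screw_box: bystander, to be left alone: clear low parts box, 74x116x32 mm; origin under its middle
- oil_bottle: bystander, to be left alone: small yellow bottle with red nozzle, 37 mm across, 130 mm tall; origin under its middle
- pvc_tape_0: bystander, to be left alone: black tape roll, 65 mm across, 18 mm tall; origin under its middle
- sealant_tube: bystander, to be left alone: white cartridge with black bands, lying, 49x232x49 mm; origin under its middle

How it is judged:
By the outcome, as a careful person would: the job done as asked, in the order asked, and still so for the second after the job is handed in, while the arm keeps its last pose, push and grip.
It also fails if it takes over 72 s, if anything falls off the work surface, if the arm or the gripper's body presses on something with over 40 N, if the wrist force passes 120 N, or if a joint passes its speed limit or range.

## Robot

A 6-joint arm with a two-finger parallel gripper is mounted at the origin on a cart in front of the work surface, level with it; the furniture and walls round the work are solid. World frame = base frame: x ahead of the robot, y to its left, z up, the work surface at z = 0. Lengths are in m, angles in rad, forces in N, time in s.
With the tool pointing down it reaches from about 0.25 to 0.725 m from the base axis. Payload 9.7 kg.
Tool frame: the origin (TCP) lies on the centre line of the jaws, within the pads' length; the fingertips stand 19 mm ahead of it and the grasp point (between the pads) is the TCP; z points along the fingers, y is the line along which they close (so a half turn about z gives the same grasp; the last joint's range is limited). The gripper opens to 85 mm and grips with 20 to 120 N. Pads are 22 mm wide; open, the fingers measure 114 mm over their backs; the gripper's body (76 mm by 85 mm) begins 54 mm behind the grasp point. The pads swing forward as they close: fully open they stand 13 mm farther back than shut.
Start: joints at [1.293, 0.087, 0.176, 1.66, 0, 1.571], TCP at [0.151, 0.529, 0.25] pointing down, gripper open.
Joint ranges: [-3.13, 3.13], [-0.85, 1.81], [-1.15, 1.24], [-2.2, 2.28], [-1.44, 1.52], [-3.14, 3.14]. Speed limits (rad/s): [2.22, 2.22, 2.57, 3.14, 3.14, 3.14].

## Interface

Orientations are given as a unit quaternion [x, y, z, w].
In Python, from rig import ctrl gives the robot as it stands.
- The arm moves only by the shell command python3 inch.py 'ROWS' [FORCE]. ROWS is a JSON list of rows, 1 to 10 of them, each of 7 numbers: the opening from 0.0 (shut) to 1.0 (fully open), then dx, dy, dz in m, then a rotation vector rx, ry, rz in rad; each row shifts and turns the commanded pose from where the row before left it, along the tool's axes as they then stand; what a row does not reach is not made up. A row lasts 1/12 s, in which the tool goes at most 0.0417 m and 0.125 rad, less where a joint would pass 70% of its speed; a pose out of reach is approached as far as the arm can. The fingers move at their own pace and stop on an object; FORCE is the grip in N (left out, the last holds). Time passes only in rows, so rows that do not move let the fingers close. It prints the time, the measured TCP pose, the force, the opening and the grip force at its end.
- ctrl.get_obs(): the state, without advancing time (a new reading comes with each control period).
- ctrl.grab_frame(name): name is "scene" or "top" or "wrist"; returns the picture (420x560x3 uint8, red, green, blue); there is no depth.
- ctrl.get_calibration(name): a dict with "fov_y" (degrees; the focal length in pixels is half the picture's height over the tangent of half this angle, whatever the lens; pixels are square), "cx", "cy" (the principal point, pixels), "R" (3x3) and "t" (3): a world point X has camera coordinates R X + t. Camera axes: x right, y down, z forward; pixel columns grow to the right and rows downward; lengths in m; the calibration is good to about 2 mm. A picture is of the moment at which its call begins: read the wrist's pose just before it. get_calibration takes no time and is no camera call; for the wrist camera it gives the pose at the moment of the call.
- ctrl.job_done(): hands the job in; it is judged then, once.
The state is a dict: "clock": time; "joints": joint angles; "dq": joint speeds; "tau": joint torques, N m; "position": TCP position; "ee_rot": TCP orientation; "force": force on the tool from outside, world axes, zero at the start; "wrist_torque": the same for the moment, N m; "gripper_width": opening from 0.0 (shut) to 1.0 (fully open); "gripper_force": force on a finger pad.
Only numpy, scipy, OpenCV 4.12 (cv2) and the standard library are available. Lean on these libraries where they do the work, as an engineer would, in place of code of your own. Each camera call takes 0.05 s, during which the arm holds its last target. There are 200 camera calls.

## Working session

There is one attempt and no reset: what is moved stays moved. The work goes in short steps, Python scripts to look and compute and a shell command to move; the robot and the scene stay as the last step left them, time stands still between calls to the robot, and variables do not carry over. Pictures are saved under pics/ and viewed, at most 11 in all, crops included, and the job is handed in when it is done.

```bash
ls; mkdir -p pics
python3 - <<'E'
from rig import ctrl
import cv2,json
for n in ("scene","top","wrist"):
    c=ctrl.get_calibration(n); print(n,c)
    cv2.imwrite(f"pics/{n}0.png",ctrl.grab_frame(n)[:,:,::-1])
print(ctrl.get_obs())
E
```

```text
inch.py
pics
rig.py
scene {'fov_y': 43.47908954625838, 'cx': 286.8831447528989, 'cy': 207.84229036268803, 'R': array([[-0.80127778, -0.59814961, -0.01307504],
       [-0.40128253,  0.55350847, -0.72979497],
       [ 0.44376373, -0.57952171, -0.68354103]]), 't': array([0.51676131, 0.33426413, 1.3377531 ])}
top {'fov_y': 53.595912416454624, 'cx': 277.3509207677776, 'cy': 207.65542528346452, 'R': array([[ 0.0040422 , -0.99993157,  0.01097807],
       [-0.98926215, -0.00560246, -0.14604453],
       [ 0.14609604, -0.01026985, -0.9892171 ]]), 't': array([-0.03145748,  0.6393256 ,  1.6300672 ])}
wrist {'fov_y': 69.97599796938515, 'cx': 273.9762101247011, 'cy': 210.7808117242726, 'R': array([[ 0.27470174,  0.96152556, -0.00274986],
       [ 0.92604442, -0.26379307,  0.26991656],
       [ 0.25880628, -0.07669304, -0.96287979]]), 't': array([-0.5502495 , -0.03439145,  0.37982564])}
{'clock': 0.15, 'joints': array([ 1.29303170e+00,  8.73297426e-02,  1.75354111e-01,  1.65977859e+00,
       -3.73975326e-06,  1.57081722e+00]), 'dq': array([-6.75102616e-04, -2.50339755e-03,  2.23098850e-03, -1.31753739e-03,
       -1.94548508e-05, -1.19990272e-03]), 'tau': array([-1.56111173e-04, -5.20762146e+01,  4.65043974e+01,  1.39702141e-02,
        1.69904939e-05, -2.00227717e-06]), 'position': array([0.1507777 , 0.52878922, 0.24976759]), 'ee_rot': array([ 1.38446608e-01,  9.90369783e-01, -4.74595976e-04, -6.44469566e-05]), 'force': array([-0.08946095, -0.43536229,  0.04374857]), 'wrist_torque': array([-0.02975694, -0.02349636,  0.05151211]), 'gripper_force': 0.0, 'gripper_width': 1.0051639150736085}
```
View pics/scene0.png

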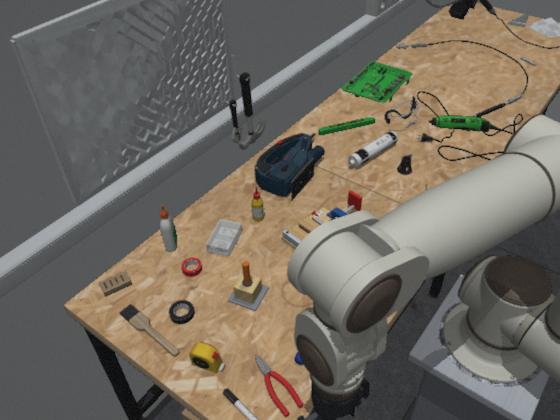

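View pics/top0.png

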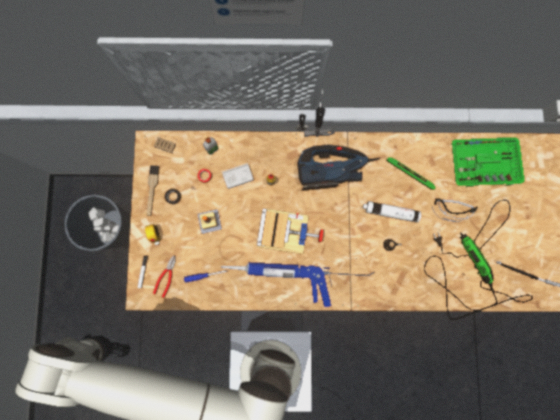

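The scene view shows the stand with the orange tool near (247,280) and the jig near (330,220), partly hidden by the arm. The top view has the stand at about (209,221), the jig at about (285,230) and the red paddle at about (321,236). The top view's resolution is coarse (about 4 mm/px), so I'll use it for rough positions only.

Create h.py:
```python
import numpy as np, cv2
from rig import ctrl
from scipy.spatial.transform import Rotation as Ro
def ray(c,u,v):
    f=210/np.tan(np.radians(c['fov_y'])/2)
    d=c['R'].T@np.array([(u-c['cx'])/f,(v-c['cy'])/f,1]); o=-c['R'].T@c['t']; return o,d
def onz(c,u,v,z):
    o,d=ray(c,u,v); return o+d*(z-o[2])/d[2]
def proj(c,X):
    f=210/np.tan(np.radians(c['fov_y'])/2)
    p=c['R']@np.array(X)+c['t']; return np.array([c['cx']+f*p[0]/p[2],c['cy']+f*p[1]/p[2]])
def togo(X,yaxis=None):
    "shift in tool axes to world point X; turn about tool z to bring tool y on yaxis"
    o=ctrl.get_obs(); R=Ro.from_quat(o['ee_rot']).as_matrix()
    r=0
    if yaxis is not None:
        a=R.T@np.r_[yaxis,0]; r=np.arctan2(-a[0],a[1]); r=(r+np.pi/2)%np.pi-np.pi/2
    print('pos',o['position'].round(4),'axes x',R[:,0].round(3),'y',R[:,1].round(3),'z',R[:,2].round(3),'\nshift',(R.T@(np.array(X)-o['position'])).round(4),'rz',round(r,4),'j6',o['joints'][5].round(3))
```

Run:
```python
from h import *
c=ctrl.get_calibration('top')
for n,u,v,z in (('stand',208,221,.1),('jig',283,230,.03),('paddle',321,236,.07),('bottle',271,180,.06)): print(n,onz(c,u,v,z).round(3))
im=cv2.imread('pics/top0.png')[170:290,170:350]
cv2.imwrite('pics/topc.png',cv2.resize(im,None,fx=4.4,fy=4.4,interpolation=3))
w=cv2.imread('pics/wrist0.png'); cv2.imwrite('pics/w.png',w)
togo([.3,.2,.25])
```

```text
stand [0.578 0.241 0.1  ]
jig [ 0.551 -0.052  0.03 ]
paddle [ 0.524 -0.201  0.07 ]
bottle [ 0.75  -0.002  0.06 ]
pos [0.1508 0.5288 0.2498] axes x [-0.962  0.274 -0.   ] y [ 0.274  0.962 -0.001] z [-0.    -0.001 -1.   ] 
shift [-0.2337 -0.2753  0.    ] rz 0 j6 1.571
```

View pics/topc.png

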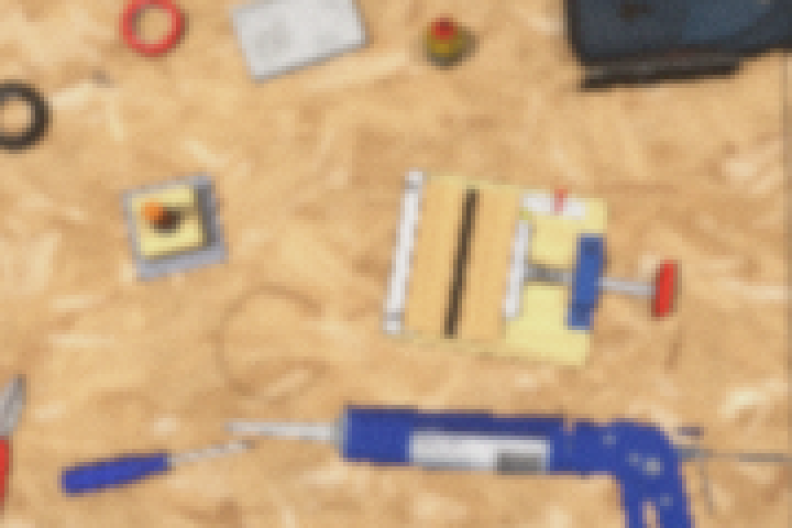

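View pics/wrist0.png

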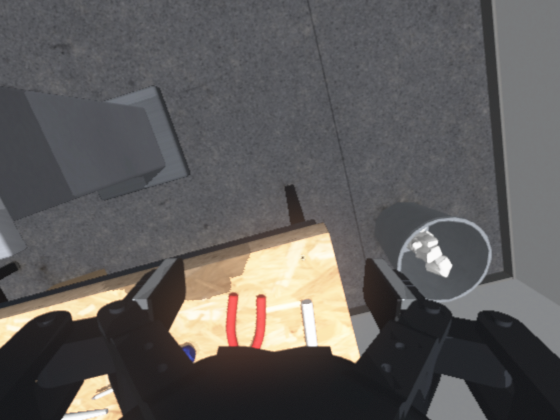

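The crop confirms the layout: the joint runs nearly along world +x, the paddle is on the -y side, the red mark is at crop (561,200), and the stand holds the orange handle at crop (160,212). In the wrist view the fingers sit at the bottom of the picture and the camera is on the tool's +x side. I'll move over the stand for a close look.

```bash
python3 inch.py '[[1,-0.036,-0.0145,-0.004,0,0,0],[1,-0.036,-0.0145,-0.004,0,0,0],[1,-0.036,-0.0145,-0.004,0,0,0],[1,-0.036,-0.0145,-0.004,0,0,0],[1,-0.036,-0.0145,-0.004,0,0,0],[1,-0.036,-0.0145,-0.004,0,0,0],[1,-0.036,-0.0145,-0.004,0,0,0],[1,-0.036,-0.0145,-0.004,0,0,0],[1,-0.036,-0.0145,-0.004,0,0,0],[1,-0.036,-0.0145,-0.004,0,0,0]]'
python3 inch.py '[[1,-0.036,-0.0145,-0.004,0,0,0],[1,-0.036,-0.0145,-0.004,0,0,0],[1,-0.036,-0.0145,-0.004,0,0,0],[1,0,0,0,0,0,0],[1,0,0,0,0,0,0]]'
python3 - <<'E'
from h import *
c=ctrl.get_calibration('wrist')
im=ctrl.grab_frame('wrist')[:,:,::-1]; cv2.imwrite('pics/wstand.png',im)
np.save('cstand.npy',c)
print(proj(c,[.578,.241,.1]))
E
```

```text
clock: 0.98
position: [0.4585, 0.2892, 0.2904]
ee_rot: [0.138, 0.99, -0.0, -0.0]
force: [0.1, 0.5, 0.4]
gripper_width: 1.004
gripper_force: 0.0
clock: 1.4
position: [0.5504, 0.2179, 0.3013]
ee_rot: [0.14, 0.99, -0.0, -0.001]
force: [0.5, 0.0, 0.1]
gripper_width: 1.0
gripper_force: 0.0
[300.03059425 209.36642521]
```

View pics/wstand.png

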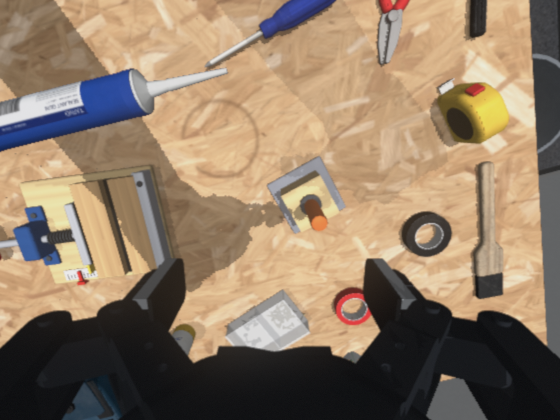

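The tool's orange handle top is at about (319,222), its flange at about (310,205), and the plywood block is centred at about (308,195). Now I'll measure it properly.

Run:
```python
from h import *
c=np.load('cstand.npy',allow_pickle=True).item()
im=cv2.imread('pics/wstand.png'); hsv=cv2.cvtColor(im,cv2.COLOR_BGR2HSV)
roi=np.zeros(im.shape[:2],np.uint8); roi[185:240,285:345]=1
m=cv2.inRange(hsv,(3,170,60),(16,255,255))*roi
n,l,s,ce=cv2.connectedComponentsWithStats(m); i=1+np.argmax(s[1:,4]); print(s[i],ce[i])
p=np.argwhere(l==i)[:,::-1].astype(float)
# handle solid: vertical segment z .057..+.132 -> blob centroid ~ middle z; refine: axis XY whose projected silhouette hull matches extremes
a=onz(c,*ce[i],.094); print('centroid as z=.094',a.round(4))
# far extreme along vertical image direction
d=proj(c,[a[0],a[1],.132])-proj(c,[a[0],a[1],.057]); L=np.hypot(*d); d/=L
t=p@d; e=np.array([-d[1],d[0]]); w=p@e; f=210/np.tan(np.radians(c['fov_y'])/2)
o=-c['R'].T@c['t']; depth=(c['R']@np.array([a[0],a[1],.132])+c['t'])[2]; r=.009*f/depth
tip=d*(t.max()-r+.5)+e*(w[t>t.max()-2*r].min()+w[t>t.max()-2*r].max())/2
print('top px',tip,'r',r,'->',onz(c,*tip,.132).round(4))
# block top: pale yellow
mb=cv2.inRange(hsv,(18,60,150),(35,160,255)); mb[:170]=0; mb[240:]=0; mb[:,:265]=0; mb[:,350:]=0
cs,_=cv2.findContours(mb,0,2); k=max(cs,key=cv2.contourArea); rr=cv2.minAreaRect(np.vstack([q for q in cs if cv2.contourArea(q)>15])); print(rr, onz(c,*rr[0],.052).round(4))
big=cv2.resize(im[145:245,250:380],None,fx=6,fy=6,interpolation=2); cv2.imwrite('pics/b.png',big)
togo([a[0],a[1],.102])
```

```text
[312 216  15  14 123] [318.94308943 223.81300813]
centroid as z=.094 [0.6026 0.2577 0.094 ]
top px [318.18080805 221.30136646] r 8.673955348736383 -> [0.5862 0.2554 0.132 ]
((298.3388977050781, 209.5464630126953), (42.57933044433594, 70.32987976074219), 62.59242630004883) [0.5914 0.2392 0.052 ]
pos [0.5495 0.2188 0.3016] axes x [-0.961  0.276  0.001] y [ 0.276  0.961 -0.001] z [-0.001 -0.    -1.   ] 
shift [-0.0406  0.0521  0.1995] rz 0 j6 0.658
```

View pics/b.png

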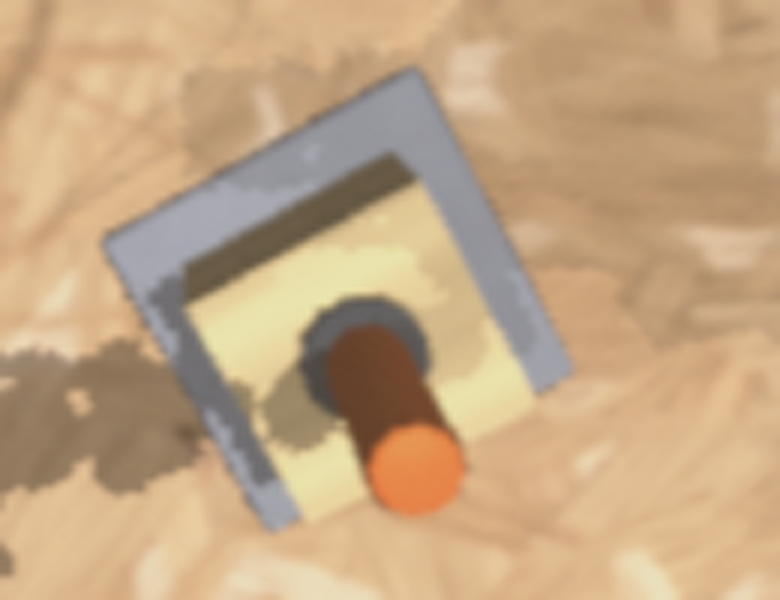

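In the crop the block-top corners are (185,303), (413,182), (537,393) and (303,522). The flange centre is (366,358) and the handle's top disc is centred at (416,469). I'll cross-check all three.

Run:
```python
from h import *
c=np.load('cstand.npy',allow_pickle=True).item()
for n,u,v,z in (('top',416,469,.132),('flange',366,358,.057),('block',359.5,350,.052)):
    print(n,onz(c,250+u/6-.4,145+v/6-.4,z).round(4))
print('blob',onz(c,318.94,223.81,.132).round(4))
P=[onz(c,250+u/6-.4,145+v/6-.4,.052) for u,v in((185,303),(413,182),(537,393),(303,522))]
print([np.linalg.norm(P[i]-P[i-1]).round(4) for i in range(4)])
togo([.589,.2575,.102])
```

```text
top [0.588  0.2557 0.132 ]
flange [0.5876 0.2559 0.057 ]
block [0.5869 0.2552 0.052 ]
blob [0.589  0.2555 0.132 ]
[np.float64(0.0557), np.float64(0.0539), np.float64(0.0537), np.float64(0.0577)]
pos [0.5495 0.2188 0.3016] axes x [-0.961  0.276  0.001] y [ 0.276  0.961 -0.001] z [-0.001 -0.    -1.   ] 
shift [-0.0276  0.0482  0.1995] rz 0 j6 0.658
```

The three estimates agree: tool axis at (0.588, 0.2557), with block edges of about 56 mm. Next I'll look at the jig before taking the tool.

```bash
python3 inch.py '[[1,-0.0105,-0.032,0,0,0,0],[1,-0.0105,-0.032,0,0,0,0],[1,-0.0105,-0.032,0,0,0,0],[1,-0.0105,-0.032,0,0,0,0],[1,-0.0105,-0.032,0,0,0,0],[1,-0.0105,-0.032,0,0,0,0],[1,-0.0105,-0.032,0,0,0,0],[1,-0.0105,-0.032,0,0,0,0],[1,0,0,0,0,0,0],[1,0,0,0,0,0,0]]'
python3 - <<'E'
from h import *
c=ctrl.get_calibration('wrist')
im=ctrl.grab_frame('wrist')[:,:,::-1]; cv2.imwrite('pics/wjig.png',im)
np.save('cjig.npy',c)
u,v=proj(c,[.551,-.06,.03]); print(u,v)
u0,v0=int(u)-110,int(v)-90; u0=max(u0,0); v0=max(v0,0)
cv2.imwrite('pics/j.png',cv2.resize(im[v0:v0+180,u0:u0+240],None,fx=3.3333,fy=3.3333,interpolation=2)); print(u0,v0)
E
```

```text
clock: 2.28
position: [0.5592, -0.0501, 0.3024]
ee_rot: [0.139, 0.99, 0.0, -0.0]
force: [-0.5, 0.7, -0.4]
gripper_width: 1.001
gripper_force: 0.0
264.55436254302094 176.6803310257366
154 86
```

View pics/j.png

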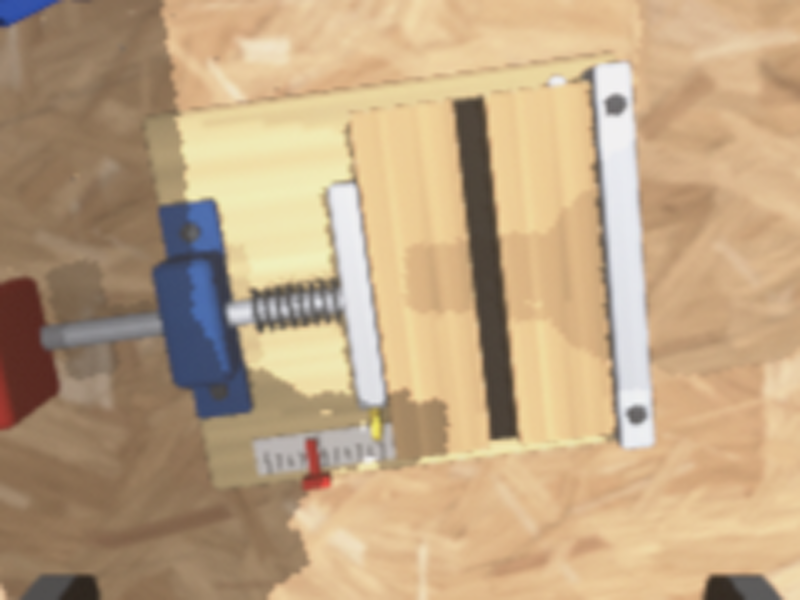

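In the crop the dark slot runs from (470,99) at the near end to (503,438) at the far end. The yellow pointer is at (377,425), the red bar on the scale at (314,455), and the paddle at the left edge.

Run:
```python
from h import *
c=np.load('cjig.npy',allow_pickle=True).item()
g=lambda u,v,z:onz(c,154+u/3.3333-.35,86+v/3.3333-.35,z)
A,B=[g(455,100,.03),g(485,98,.03)],[g(489,440,.03),g(517,437,.03)]
n=(A[0]+A[1])/2; f=(B[0]+B[1])/2
print('widths',np.linalg.norm(A[0]-A[1]),np.linalg.norm(B[0]-B[1]),'len',np.linalg.norm(f-n))
# colour-mask refinement: dark slot
im=cv2.imread('pics/wjig.png'); m=(im.max(2)<75).astype(np.uint8); m[:,:280]=0;m[:,320:]=0;m[:110]=0;m[225:]=0
nn,l,s,ce=cv2.connectedComponentsWithStats(m); i=1+np.argmax(s[1:,4]); p=np.argwhere(l==i)[:,::-1]; print(s[i])
W=np.array([onz(c,*q,.03)[:2] for q in p]); ctr=W.mean(0)
r=cv2.minAreaRect((W*1000).astype(np.float32)); print('minrect mm',r)
ev=np.linalg.eigh(np.cov(W.T))[1][:,1]; ev*=np.sign(ev[0]); print('ctr',ctr,'dir',ev)
O=(n+f)/2; x=(f-n)/np.linalg.norm(f-n); print('by corners O',O,'x',x)
ev=ev[:2]; y=np.array([-ev[1],ev[0]])
O2=ctr; print('near',O2-.055*ev,'far',O2+.055*ev)
for nme,u,v,z in(('pointer',377,425,.03),('mark',313,458,.015),('fence',615,105,.05),('jawend',370,405,.04)):
    q=g(u,v,z)[:2]-O2; print(nme,'jig xy',(q@ev).round(4),(q@y).round(4))
print('clamp_grip guess', O2-.15*y)
togo([*(O2),.3],y)
```

```text
widths 0.011340951351923933 0.011624522328644278 len 0.13495414656899074
[301 169   4  15  24]
minrect mm ((564.1312866210938, -11.508905410766602), (3.29109525680542, 18.949907302856445), 81.1720199584961)
ctr [ 0.56382346 -0.01083987] dir [ 0.99020787 -0.13960079]
by corners O [ 0.55353949 -0.01221762  0.03      ] x [ 0.98730225 -0.15885295  0.        ]
near [ 0.50936203 -0.00316182] far [ 0.61828489 -0.01851791]
pointer jig xy 0.0445 -0.0549
mark jig xy 0.0596 -0.0854
fence jig xy -0.0677 0.0485
jawend jig xy 0.033 -0.0558
clamp_grip guess [ 0.54288334 -0.15937105]
pos [ 0.5593 -0.0492  0.3025] axes x [-0.962  0.274  0.   ] y [0.274 0.962 0.   ] z [ 0.  0. -1.] 
shift [0.0061 0.0381 0.0025] rz -0.1376 j6 0.19
```

Run:
```python
from h import *
c=np.load('cjig.npy',allow_pickle=True).item()
im=cv2.imread('pics/wjig.png'); g=im.max(2).astype(int)
P=[]
for v in range(112,222):
    u0=290.5+(v-115.5)*(304.7-290.5)/(217-115.5)   # expected centre
    us=np.arange(int(u0)-9,int(u0)+10); a=g[v,us]; d=np.clip(150-a,0,80); 
    if d.sum()>350: P.append((v,(d*us).sum()/d.sum(),(d/80).sum()))
P=np.array(P); print('rows',P[0],P[-1],len(P))
X=np.array([onz(c,u,v,.03)[:2] for v,u,w in P]); k=np.polyfit(X[:,0],X[:,1],1); print('slope',k,'resid',np.std(X[:,1]-np.polyval(k,X[:,0])))
ev=np.array([1,k[0]])/np.hypot(1,k[0]); y=np.array([-ev[1],ev[0]])
e0,e1=X[0],X[-1]; print('len',np.linalg.norm(e1-e0),'ends',e0,e1)
O=np.array([(e0[0]+e1[0])/2,0]); O[1]=np.polyval(k,O[0]); print('O',O,'ev',ev)
# checks: jig base plate (z .012) 160 x 190; fence strip & boards corners from crop
q=lambda u,v,z:onz(c,154+u/3.3333-.35,86+v/3.3333-.35,z)[:2]-O
for n,u,v,z in(('near board -y corner',350,122,.03),('far board +y corner',612,432,.03),('far joint',503,438,.03),('pointer',377,425,.02),('mark',313,458,.014),('block +x end',225,415,.03),('rod at block',160,325,.03),('base -y near',148,120,.012),('base -y far',218,487,.012)):
    a=q(u,v,z); print(n,(a@ev).round(4),(a@y).round(4))
print('near',O-.055*ev,'far',O+.055*ev)
```

```text
rows [116.         294.72065728   5.325     ] [216.         304.48884381   6.1625    ] 101
slope [-0.15170463  0.07175695] resid 0.00014509844905844575
len 0.13243386597173135 ends [ 0.48769784 -0.00161466] [ 0.61846078 -0.02258564]
O [ 0.55307931 -0.01214774] ev [ 0.98868774 -0.14998851]
near board -y corner -0.0646 -0.0455
far board +y corner 0.0709 0.0443
far joint 0.0677 -0.0006
pointer 0.0583 -0.0522
mark 0.0712 -0.082
block +x end 0.0432 -0.113
rod at block 0.003 -0.1323
base -y near -0.076 -0.1259
base -y far 0.0797 -0.1257
near [ 0.49870149 -0.00389837] far [ 0.60745714 -0.02039711]
```

The base plate measures 156 mm (given 160 mm) and its edge is parallel to the fitted joint, so the jig direction is good: origin at about (0.5545, -0.0124), x axis at about (0.988, -0.151). I'll align the hand with the jig and go above the tool.

```bash
python3 inch.py '[[1,0.002,0.034,0,0,0,-0.0625],[1,0.002,0.034,0,0,0,-0.0625],[1,0.002,0.034,0,0,0,0],[1,0.002,0.034,0,0,0,0],[1,0.002,0.034,0,0,0,0],[1,0.002,0.034,0,0,0,0],[1,0.002,0.034,0,0,0,0],[1,0.002,0.034,0,0,0,0],[1,0.002,0.034,0.01,0,0,0],[1,0,0,0.02,0,0,0]]'
python3 inch.py '[[1,0,0,0.02,0,0,0],[1,0,0,0.02,0,0,0],[1,0,0,0,0,0,0]]'
python3 - <<'E'
from h import *
togo([.588,.2557,.102],[.151,.988])
E
```

```text
clock: 3.17
position: [0.5939, 0.2621, 0.273]
ee_rot: [0.073, 0.997, 0.001, 0.001]
force: [-0.2, -0.1, -0.2]
gripper_width: 1.004
gripper_force: 0.0
clock: 3.42
position: [0.5925, 0.2563, 0.228]
ee_rot: [0.075, 0.997, -0.001, -0.003]
force: [-0.5, -0.1, -0.9]
gripper_width: 0.999
gripper_force: 0.0
pos [0.5925 0.2563 0.228 ] axes x [-0.989  0.149  0.005] y [ 0.149  0.989 -0.003] z [-0.006 -0.002 -1.   ] 
shift [ 0.0037 -0.0009  0.126 ] rz 0.0022 j6 0.558
```

```bash
python3 inch.py '[[1,0.004,-0.001,0.02,0,0,0],[1,0,0,0.02,0,0,0],[1,0,0,0.02,0,0,0],[1,0,0,0.02,0,0,0],[1,0,0,0.02,0,0,0],[1,0,0,0.015,0,0,0],[1,0,0,0.0075,0,0,0],[1,0,0,0,0,0,0],[1,0,0,0,0,0,0]]'
python3 - <<'E'
from h import *
togo([.588,.2557,.102],[.151,.988])
E
```

```text
clock: 4.17
position: [0.5906, 0.2547, 0.111]
ee_rot: [0.076, 0.997, 0.0, 0.0]
force: [0.1, -0.7, 0.6]
gripper_width: 1.003
gripper_force: 0.0
pos [0.5906 0.2547 0.111 ] axes x [-0.988  0.151 -0.001] y [0.151 0.988 0.   ] z [ 0.001  0.    -1.   ] 
shift [0.0028 0.0006 0.009 ] rz -0.0003 j6 0.559
```

```bash
python3 inch.py '[[1,0.0025,0.0005,0.008,0,0,0],[1,0,0,0,0,0,0],[0,0,0,0,0,0,0],[0,0,0,0,0,0,0],[0,0,0,0,0,0,0],[0,0,0,0,0,0,0],[0,0,0,0,0,0,0],[0,0,0,0,0,0,0],[0,0,0,0,0,0,0],[0,0,0,0,0,0,0]]' 40
python3 - <<'E'
from h import *
togo([.588,.2557,.102],[.151,.988]); print(ctrl.get_obs()['gripper_width'],ctrl.get_obs()['force'])
E
```

```text
clock: 5.0
position: [0.5885, 0.2548, 0.102]
ee_rot: [0.076, 0.997, 0.0, 0.0]
force: [0.5, -0.0, 2.5]
gripper_width: 0.202
gripper_force: 39.0
pos [0.5885 0.2548 0.102 ] axes x [-0.988  0.152 -0.   ] y [0.152 0.988 0.   ] z [ 0.  0. -1.] 
shift [0.0006 0.0008 0.    ] rz -0.0012 j6 0.562
0.20220471977511295 [ 0.53011919 -0.03090838  2.50313638]
```

```bash
python3 inch.py '[[0,0,0,-0.01,0,0,0],[0,0,0,-0.02,0,0,0],[0,0,0,-0.02,0,0,0],[0,0,0,-0.02,0,0,0],[0,0,0,-0.02,0,0,0],[0,0,0,-0.014,0,0,0],[0,0,0,-0.004,0,0,0]]' 60
python3 inch.py '[[0,0.0053,-0.0269,0,0,0,0],[0,0.0053,-0.0269,0,0,0,0],[0,0.0053,-0.0269,0,0,0,0],[0,0.0053,-0.0269,0,0,0,0],[0,0.0053,-0.0269,0,0,0,0],[0,0.0053,-0.0269,0,0,0,0],[0,0.0053,-0.0269,0,0,0,0],[0,0.0053,-0.0269,0,0,0,0],[0,0.0053,-0.0269,0,0,0,0],[0,0.0053,-0.0269,0,0,0,0]]'
python3 inch.py '[[0,0,0,0,0,0,0],[0,0,0,0,0,0,0]]'
python3 - <<'E'
from h import *
togo([.4952,-.0033,.14],[.151,.988]); 
c=ctrl.get_calibration('wrist'); im=ctrl.grab_frame('wrist')[:,:,::-1]; cv2.imwrite('pics/h1.png',im); np.save('ch1.npy',c)
p=ctrl.get_obs()['position']; print(proj(c,p-[0,0,.095]),proj(c,p-[0,0,.045]),proj(c,p+[0,0,.03]))
E
```

```text
clock: 5.58
position: [0.5889, 0.2551, 0.2132]
ee_rot: [0.076, 0.997, 0.001, 0.002]
force: [0.4, 0.3, -0.9]
gripper_width: 0.197
gripper_force: 58.5
clock: 6.42
position: [0.4941, -0.0041, 0.2093]
ee_rot: [0.076, 0.997, -0.0, -0.0]
force: [0.5, -0.1, -0.3]
gripper_width: 0.195
gripper_force: 58.6
clock: 6.58
position: [0.4946, -0.004, 0.2097]
ee_rot: [0.077, 0.997, 0.0, -0.0]
force: [0.3, -0.2, -1.3]
gripper_width: 0.193
gripper_force: 58.8
pos [ 0.4946 -0.004   0.2097] axes x [-0.988  0.155  0.   ] y [0.155 0.988 0.   ] z [-0.  0. -1.] 
shift [-0.0005  0.0008  0.0697] rz -0.0035 j6 0.147
[273.66096967 220.71586328] [273.45745563 245.6616722 ] [272.81531611 324.37216208]
```

View pics/h1.png

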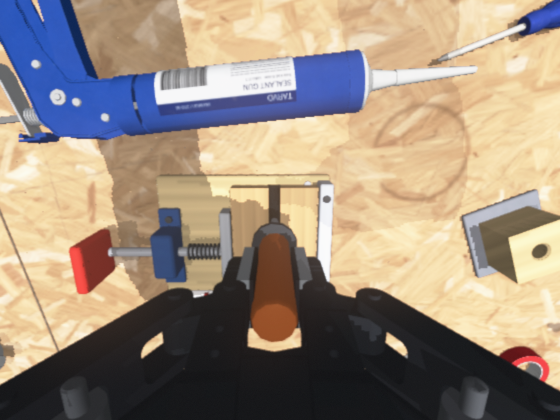

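The tool hangs upright in line with the hand: the flange is at (273,243) and the handle top at (275,328), both as predicted. The slot's near end shows at about (273,187) and the stand's empty hole at (541,251). I'll measure both again from here.

Run:
```python
from h import *
c=np.load('ch1.npy',allow_pickle=True).item(); im=cv2.imread('pics/h1.png'); g=im.max(2).astype(int)
for v in range(182,218,4): print(v,g[v,264:286])
X=[]
for v in range(190,216):
    us=np.arange(265,284); d=np.clip(130-g[v,us],0,70); X.append(onz(c,(d*us).sum()/max(d.sum(),1),v,.03)[:2])
X=np.array(X); O=np.array([.5545,-.0124]); ev=np.array([.988,-.151]); y=np.array([.151,.988])
print('slot lateral in jig y (mm):',((X-O)@y*1000).round(1),'x',((X-O)@ev*1000).round(0)[[0,-1]])
h=g[235:265,525:556]; m=(h<120).astype(np.uint8); n,l,s,ce=cv2.connectedComponentsWithStats(m); i=1+np.argmax(s[1:,4]); print(s[i],ce[i]); print('hole',onz(c,525+ce[i][0],235+ce[i][1],.052))
o=ctrl.get_obs()['position'][:2]; print('tcp jig',(o-O)@ev,(o-O)@y)
```

```text
182 [246 246 246 246 247 247 246 246 246 247 246 241 234 233 233 233 233 233
 233 234 234 234]
186 [133 133 132 125 106  90  88  89  90  90  89  88  88  88  86  94 112 125
 127 128 128 130]
190 [246 245 244 239 194 105  85  87  87  86  85  86  85  83  81 103 196 235
 237 237 237 237]
194 [246 245 244 239 192 104  85  85  85  87  86  85  85  84  82 103 197 235
 237 237 237 237]
198 [246 245 243 239 194 102  83  84  84  85  85  83  84  83  81 102 196 235
 237 237 237 237]
202 [246 245 244 239 194 103  82  82  84  83  83  83  84  81  78 102 197 235
 237 237 236 237]
206 [245 245 243 239 195 102  81  81  82  82  82  83  83  83  80 108 220 248
 249 249 249 249]
210 [182 179 176 170 135  85  73  73  74  74  75  78  78  76  77 107 219 248
 249 249 249 249]
214 [178 174 172 167 136  87  71  71  72  73  73  73  72  72  73  88 148 184
 189 189 195 229]
slot lateral in jig y (mm): [ 0.3  0.3  0.3  0.3  0.3  0.3  0.2  0.2  0.2  0.2  0.3  0.3  0.2  0.2
  0.1  0.1  0.1  0.1 -0.1 -0.2 -0.1 -0.1  0.   0.1  0.1  0.1] x [-67. -40.]
[  8  10  14  13 137] [14.44525547 15.7810219 ]
hole [0.58741219 0.25400376 0.052     ]
tcp jig -0.06025318360964653 6.938015498856795e-05
```

The tool is on the joint line to within 0.3 mm at jig x = -60 mm. Lowering the tip to about 6.5 mm below the board tops.

```bash
python3 inch.py '[[0,0,0,0.015,0,0,0],[0,0,0,0.02,0,0,0],[0,0,0,0.02,0,0,0],[0,0,0,0.015,0,0,0],[0,0,0,0.01,0,0,0],[0,0,0,0.006,0,0,0],[0,0,0,0.004,0,0,0],[0,0,0,0,0,0,0],[0,0,0,0,0,0,0]]'
python3 - <<'E'
from h import *
togo([.6138,-.0215,.1185],[.151,.988]); print(ctrl.get_obs()['force'])
E
```

```text
clock: 7.38
position: [0.4954, -0.0028, 0.1204]
ee_rot: [0.076, 0.997, 0.0, 0.0]
force: [-0.5, -0.3, -0.3]
gripper_width: 0.196
gripper_force: 58.8
pos [ 0.4954 -0.0028  0.1204] axes x [-0.988  0.152 -0.001] y [0.152 0.988 0.   ] z [ 0.001  0.    -1.   ] 
shift [-0.1199 -0.0005  0.002 ] rz -0.0009 j6 0.147
[-0.52411707 -0.32134182 -0.27625667]
```

```bash
python3 inch.py '[[0,0,-0.0003,0.001,0,0,0],[0,0,0,0.001,0,0,0],[0,-0.0021,0,0,0,0,0],[0,-0.0021,0,0,0,0,0],[0,-0.0021,0,0,0,0,0],[0,-0.0021,0,0,0,0,0],[0,-0.0021,0,0,0,0,0],[0,-0.0021,0,0,0,0,0],[0,-0.0021,0,0,0,0,0],[0,-0.0021,0,0,0,0,0]]'
python3 inch.py '[[0,-0.0021,0,0,0,0,0],[0,-0.0021,0,0,0,0,0],[0,-0.0021,0,0,0,0,0],[0,-0.0021,0,0,0,0,0],[0,-0.0021,0,0,0,0,0],[0,-0.0021,0,0,0,0,0],[0,-0.0021,0,0,0,0,0],[0,-0.0021,0,0,0,0,0],[0,-0.0021,0,0,0,0,0],[0,-0.0021,0,0,0,0,0]]'
python3 - <<'E'
from h import *
togo([.6138,-.0215,.1185],[.151,.988]); print(ctrl.get_obs()['force'])
E
```

```text
clock: 8.22
position: [0.5118, -0.0059, 0.1178]
ee_rot: [0.076, 0.997, -0.0, -0.0]
force: [0.4, 0.0, -1.0]
gripper_width: 0.196
gripper_force: 58.8
clock: 9.05
position: [0.5326, -0.0091, 0.1178]
ee_rot: [0.076, 0.997, -0.0, 0.0]
force: [-0.1, 0.2, -0.8]
gripper_width: 0.192
gripper_force: 58.8
pos [ 0.5326 -0.0091  0.1178] axes x [-0.988  0.152 -0.   ] y [0.152 0.988 0.   ] z [ 0. -0. -1.] 
shift [-0.0822  0.0001 -0.0007] rz -0.0012 j6 0.136
[-0.13643561  0.21571202 -0.78693761]
```

The pass is on line with no contact force, and the tip is about 7 mm deep. Continuing.

```bash
python3 inch.py '[[0,-0.0021,0,0,0,0,0],[0,-0.0021,0,0,0,0,0],[0,-0.0021,0,0,0,0,0],[0,-0.0021,0,0,0,0,0],[0,-0.0021,0,0,0,0,0],[0,-0.0021,0,0,0,0,0],[0,-0.0021,0,0,0,0,0],[0,-0.0021,0,0,0,0,0],[0,-0.0021,0,0,0,0,0],[0,-0.0021,0,0,0,0,0]]'
python3 inch.py '[[0,-0.0021,0,0,0,0,0],[0,-0.0021,0,0,0,0,0],[0,-0.0021,0,0,0,0,0],[0,-0.0021,0,0,0,0,0],[0,-0.0021,0,0,0,0,0],[0,-0.0021,0,0,0,0,0],[0,-0.0021,0,0,0,0,0],[0,-0.0021,0,0,0,0,0],[0,-0.0021,0,0,0,0,0],[0,-0.0021,0,0,0,0,0]]'
python3 inch.py '[[0,-0.0021,0,0,0,0,0],[0,-0.0021,0,0,0,0,0],[0,-0.0021,0,0,0,0,0],[0,-0.0021,0,0,0,0,0],[0,-0.0021,0,0,0,0,0],[0,-0.0021,0,0,0,0,0],[0,-0.0021,0,0,0,0,0],[0,-0.0021,0,0,0,0,0],[0,-0.0021,0,0,0,0,0],[0,-0.0021,0,0,0,0,0]]'
python3 - <<'E'
from h import *
togo([.6138,-.0215,.1185],[.151,.988]); print(ctrl.get_obs()['force'])
E
```

```text
clock: 9.88
position: [0.5533, -0.0123, 0.1178]
ee_rot: [0.076, 0.997, -0.0, 0.0]
force: [-0.3, 0.8, -0.7]
gripper_width: 0.195
gripper_force: 58.8
clock: 10.72
position: [0.5741, -0.0155, 0.1178]
ee_rot: [0.076, 0.997, -0.0, -0.0]
force: [0.3, -0.7, -1.1]
gripper_width: 0.193
gripper_force: 58.8
clock: 11.55
position: [0.5948, -0.0187, 0.1177]
ee_rot: [0.076, 0.997, -0.0, -0.0]
force: [-0.1, 0.9, -0.2]
gripper_width: 0.195
gripper_force: 58.8
pos [ 0.5948 -0.0187  0.1177] axes x [-0.988  0.152  0.   ] y [ 0.152  0.988 -0.   ] z [-0.  0. -1.] 
shift [-0.0192  0.0001 -0.0008] rz -0.0011 j6 0.121
[-0.10855078  0.91814604 -0.17152313]
```

```bash
python3 inch.py '[[0,-0.0021,0,0,0,0,0],[0,-0.0021,0,0,0,0,0],[0,-0.0021,0,0,0,0,0],[0,-0.0021,0,0,0,0,0],[0,-0.0021,0,0,0,0,0],[0,-0.0021,0,0,0,0,0],[0,-0.0021,0,0,0,0,0],[0,-0.0021,0,0,0,0,0],[0,-0.0021,0,0,0,0,0],[0,0,0,0,0,0,0]]'
python3 inch.py '[[0,0,0,-0.008,0,0,0],[0,0,0,-0.018,0,0,0],[0,0,0,-0.02,0,0,0],[0,0,0,-0.02,0,0,0],[0,0,0,-0.018,0,0,0],[0,0,0,-0.008,0,0,0],[0,0,0,0,0,0,0]]'
python3 inch.py '[[0,0.0068,0.0269,0,0,0,0],[0,0.0068,0.0269,0,0,0,0],[0,0.0068,0.0269,0,0,0,0],[0,0.0068,0.0269,0,0,0,0],[0,0.0068,0.0269,0,0,0,0],[0,0.0068,0.0269,0,0,0,0],[0,0.0068,0.0269,0,0,0,0],[0,0.0068,0.0269,0,0,0,0],[0,0.0068,0.0269,0,0,0,0],[0,0.0068,0.0269,0,0,0,0]]'
python3 inch.py '[[0,0,0,0,0,0,0],[0,0,0,0,0,0,0],[0,0,0,0,0,0,0]]'
python3 - <<'E'
from h import *
togo([.5884,.2548,.102],[.151,.988])
c=ctrl.get_calibration('wrist'); im=ctrl.grab_frame('wrist')[:,:,::-1]; cv2.imwrite('pics/h2.png',im); np.save('ch2.npy',c)
E
```

```text
clock: 12.38
position: [0.6136, -0.0216, 0.1177]
ee_rot: [0.076, 0.997, 0.0, 0.0]
force: [0.4, -1.1, -1.4]
gripper_width: 0.194
gripper_force: 58.8
clock: 12.97
position: [0.614, -0.0215, 0.2124]
ee_rot: [0.076, 0.997, 0.0, 0.002]
force: [0.0, -0.3, -0.1]
gripper_width: 0.193
gripper_force: 58.8
clock: 13.8
position: [0.5864, 0.2559, 0.2084]
ee_rot: [0.076, 0.997, -0.0, -0.001]
force: [0.5, 0.1, -0.8]
gripper_width: 0.195
gripper_force: 58.8
clock: 14.05
position: [0.5868, 0.2544, 0.2088]
ee_rot: [0.076, 0.997, -0.0, -0.001]
force: [0.5, -0.8, -1.0]
gripper_width: 0.199
gripper_force: 58.8
pos [0.5868 0.2544 0.2088] axes x [-0.988  0.152  0.001] y [ 0.152  0.988 -0.001] z [-0.001 -0.001 -1.   ] 
shift [-0.0016  0.0007  0.1068] rz -0.0008 j6 0.562
```

```bash
python3 inch.py '[[0,-0.0012,0.0005,0.015,0,0,0],[0,0,0,0.02,0,0,0],[0,0,0,0.02,0,0,0],[0,0,0,0.02,0,0,0],[0,0,0,0.015,0,0,0],[0,0,0,0.008,0,0,0],[0,0,0,0.004,0,0,0],[0,0,0,0,0,0,0],[0,0,0,0,0,0,0]]'
python3 - <<'E'
from h import *
togo([.5884,.2548,.102],[.151,.988]); print(ctrl.get_obs()['force'])
E
```

```text
clock: 14.85
position: [0.5887, 0.2548, 0.1087]
ee_rot: [0.077, 0.997, 0.0, 0.0]
force: [0.6, 0.8, -0.4]
gripper_width: 0.196
gripper_force: 58.8
pos [0.5887 0.2548 0.1087] axes x [-0.988  0.153 -0.001] y [0.153 0.988 0.   ] z [ 0.001  0.    -1.   ] 
shift [ 0.0003 -0.      0.0067] rz -0.0017 j6 0.562
[ 0.61989133  0.75918167 -0.39905685]
```

```bash
python3 inch.py '[[0,0,0,0.003,0,0,0],[0,0,0,0.002,0,0,0],[0,0,0,0.001,0,0,0],[0,0,0,0,0,0,0],[0,0,0,0,0,0,0]]'
python3 - <<'E'
from h import *
togo([.5884,.2548,.102],[.151,.988]); print(ctrl.get_obs()['force'])
E
```

```text
clock: 15.27
position: [0.5884, 0.2551, 0.1021]
ee_rot: [0.076, 0.997, 0.0, 0.0]
force: [0.5, 0.1, 0.5]
gripper_width: 0.197
gripper_force: 59.0
pos [0.5884 0.2551 0.1021] axes x [-0.988  0.152 -0.   ] y [0.152 0.988 0.   ] z [ 0.  0. -1.] 
shift [-0.     -0.0003  0.0001] rz -0.0011 j6 0.562
[0.50396657 0.13778865 0.5323022 ]
```

The tool is seated. Releasing, lifting, and going over to the clamp.

```bash
python3 inch.py '[[1,0,0,0,0,0,0],[1,0,0,0,0,0,0],[1,0,0,0,0,0,0],[1,0,0,0,0,0,0],[1,0,0,0,0,0,0],[1,0,0,-0.01,0,0,0],[1,0,0,-0.03,0,0,0],[1,0,0,-0.035,0,0,0],[1,0,0,-0.035,0,0,0],[1,0,0,-0.035,0,0,0]]'
python3 inch.py '[[1,-0.0006,-0.0357,-0.005,0,0,0],[1,-0.0006,-0.0357,0,0,0,0],[1,-0.0006,-0.0357,0,0,0,0],[1,-0.0006,-0.0357,0,0,0,0],[1,-0.0006,-0.0357,0,0,0,0],[1,-0.0006,-0.0357,0,0,0,0],[1,-0.0006,-0.0357,0,0,0,0],[1,-0.0006,-0.0357,0,0,0,0],[1,-0.0006,-0.0357,0,0,0,0],[1,-0.0006,-0.0357,0,0,0,0]]'
python3 inch.py '[[1,-0.0006,-0.0357,0,0,0,0],[1,-0.0006,-0.0357,0,0,0,0],[1,0,0,0,0,0,0],[1,0,0,0,0,0,0]]'
python3 - <<'E'
from h import *
c=ctrl.get_calibration('wrist'); im=ctrl.grab_frame('wrist')[:,:,::-1]; cv2.imwrite('pics/p1.png',im); np.save('cp1.npy',c)
c2=ctrl.get_calibration('scene'); s=ctrl.grab_frame('scene')[:,:,::-1]; u,v=proj(c2,[.588,.2555,.09]).astype(int); a=cv2.resize(s[v-35:v+35,u-35:u+35],(240,240)); 
o=np.zeros((420,800,3),np.uint8); o[:,:560]=im; o[:240,560:]=a; cv2.imwrite('pics/p1v.png',o)
togo([.5258,-.2,.25],[.151,.988])
E
```

```text
clock: 16.1
position: [0.5879, 0.2549, 0.2493]
ee_rot: [0.076, 0.997, 0.0, 0.0]
force: [1.1, 0.3, 0.6]
gripper_width: 1.0
gripper_force: 0.0
clock: 16.93
position: [0.5393, -0.1004, 0.2529]
ee_rot: [0.076, 0.997, -0.0, 0.001]
force: [0.5, 0.4, -0.4]
gripper_width: 1.001
gripper_force: 0.0
clock: 17.27
position: [0.5297, -0.1712, 0.2525]
ee_rot: [0.078, 0.997, -0.0, 0.0]
force: [-0.2, 0.3, 0.6]
gripper_width: 0.997
gripper_force: 0.0
pos [ 0.5302 -0.1692  0.2523] axes x [-0.988  0.153 -0.   ] y [0.153 0.988 0.   ] z [ 0.  0. -1.] 
shift [-0.0003 -0.0311  0.0023] rz -0.0015 j6 -0.156
```

View pics/p1v.png

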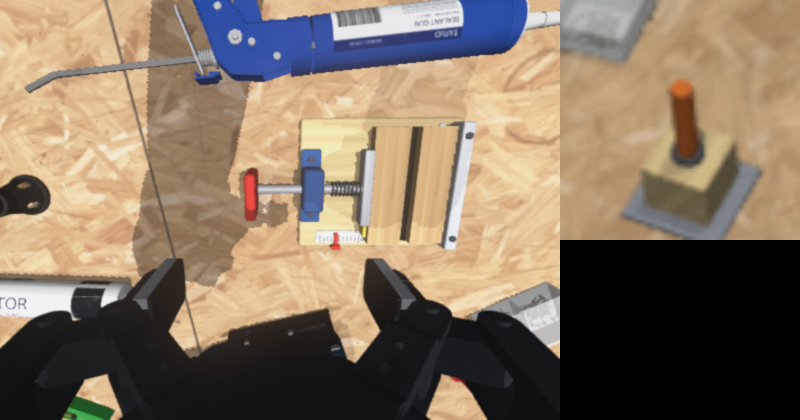

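The inset shows the tool standing upright in its stand. In the wrist view the paddle is at about (250,194), the yellow pointer at (364,231) and the red mark at (336,241).

```bash
cat >> h.py <<'E'
O=np.array([.5545,-.0124]); ev=np.array([.9885,-.151]); yv=np.array([.151,.9885])
def clampview(im,c,box=None):
    hsv=cv2.cvtColor(im,cv2.COLOR_BGR2HSV); out={}
    red=cv2.inRange(hsv,(0,170,80),(6,255,255))|cv2.inRange(hsv,(174,170,80),(180,255,255))
    yel=cv2.inRange(hsv,(24,200,120),(32,255,255))
    for nme,m,P,z in (('paddle',red,O-.18*yv,.07),('mark',red,O-.085*yv+.07*ev,.014),('pointer',yel,O-.06*yv+.06*ev,.014)):
        n,l,s,ce=cv2.connectedComponentsWithStats(m); q=proj(c,[*P,z])
        k=[i for i in range(1,n) if s[i,4]>=6 and np.hypot(*(ce[i]-q))<45]
        for i in k:
            w=onz(c,*ce[i],z)[:2]-O; print(nme,s[i],ce[i].round(1),'jig mm',(w@ev*1000).round(1),(w@yv*1000).round(1))
E
python3 - <<'E'
from h import *
c=np.load('cp1.npy',allow_pickle=True).item(); im=cv2.imread('pics/p1.png'); clampview(im,c)
for u in (244,257): print('paddle edge col',u,'z.078',((onz(c,u,194,.078)[:2]-O)@yv).round(4))
print('block edges',[((onz(c,u,v,z)[:2]-O)@yv).round(4) for u,v,z in((301,190,.048),(324,190,.048),(300,244,.012))])
cv2.imwrite('pics/p1c.png',cv2.resize(im[110:260,235:435],None,fx=4,fy=4,interpolation=2))
E
```

```text
paddle [244 174  12  46 469] [250. 196.] jig mm 0.2 -184.9
mark [334 234   3  11  18] [335.2 239.3] jig mm 70.7 -81.4
mark [332 246   7   3  21] [335. 247.] jig mm 81.3 -81.1
paddle edge col 244 z.078 -0.1902
paddle edge col 257 z.078 -0.177
block edges [np.float64(-0.1297), np.float64(-0.104), np.float64(-0.1264)]
```

View pics/p1c.png

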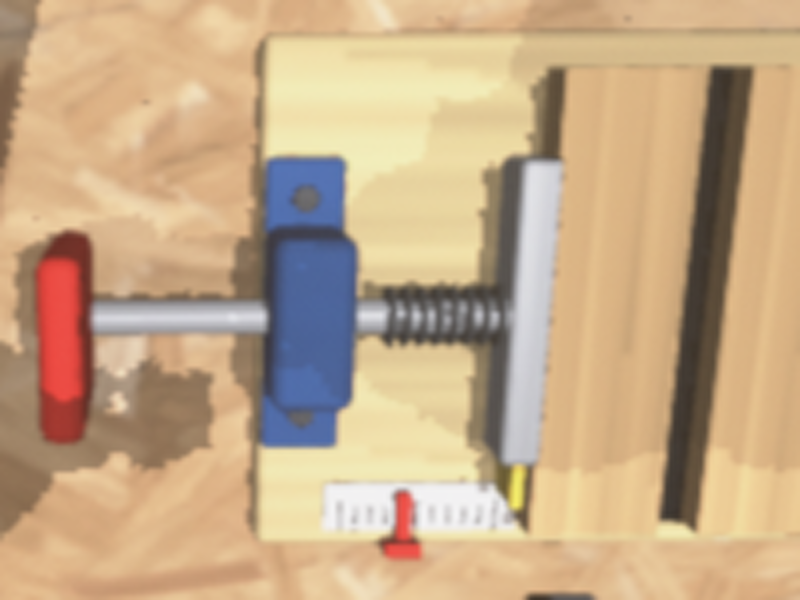

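The paddle's middle is at jig y of about -184.5 mm (57 mm from the block face at -127.5 mm, as stated) and x of about 0. The pointer is at about -52 mm and the mark at about -82 mm, so the pull should be about 30 mm. A full opening would hit the guide block, so I'll descend with the jaws half open.

```bash
python3 inch.py '[[0.5,0,-0.0125,0.01,0,0,0],[0.5,0,-0.0125,0.02,0,0,0],[0.5,0,0,0.02,0,0,0],[0.5,0,0,0.02,0,0,0],[0.5,0,0,0.01,0,0,0],[0.5,0,0,0,0,0,0],[0.5,0,0,0,0,0,0]]'
python3 - <<'E'
from h import *
togo([.5267,-.1943,.062],[.151,.9885])
E
```

```text
clock: 17.95
position: [0.5264, -0.1937, 0.1719]
ee_rot: [0.076, 0.997, 0.0, -0.0]
force: [-0.1, 0.2, 0.3]
gripper_width: 0.504
gripper_force: 0.0
pos [ 0.5264 -0.1937  0.1719] axes x [-0.989  0.151  0.001] y [0.151 0.989 0.   ] z [-0.001  0.    -1.   ] 
shift [-0.0005 -0.0006  0.1099] rz -0.0002 j6 -0.201
```

```bash
python3 inch.py '[[0.5,0,-0.0005,0.02,0,0,0],[0.5,0,0,0.025,0,0,0],[0.5,0,0,0.025,0,0,0],[0.5,0,0,0.02,0,0,0],[0.5,0,0,0.01,0,0,0],[0.5,0,0,0.007,0,0,0],[0.5,0,0,0,0,0,0],[0.5,0,0,0,0,0,0]]'
python3 inch.py '[[0.5,0,0,0,0,0,0],[0,0,0,0,0,0,0],[0,0,0,0,0,0,0],[0,0,0,0,0,0,0],[0,0,0,0,0,0,0],[0,0,0,0,0,0,0]]' 60
python3 - <<'E'
from h import *
togo([.5267-.0045,-.1943-.0297,.062],[.151,.9885])
c=ctrl.get_calibration('wrist'); im=ctrl.grab_frame('wrist')[:,:,::-1]; cv2.imwrite('pics/p2.png',im); np.save('cp2.npy',c); clampview(im,c)
E
```

```text
clock: 18.62
position: [0.527, -0.1948, 0.0661]
ee_rot: [0.076, 0.997, -0.0, 0.001]
force: [0.6, 0.1, 0.3]
gripper_width: 0.5
gripper_force: 0.0
clock: 19.12
position: [0.5266, -0.1959, 0.0658]
ee_rot: [0.077, 0.997, -0.001, 0.001]
force: [-2.8, -6.5, 3.3]
gripper_width: 0.132
gripper_force: 59.5
pos [ 0.5266 -0.1959  0.0658] axes x [-0.988  0.153 -0.001] y [ 0.153  0.988 -0.002] z [ 0.001 -0.003 -1.   ] 
shift [ 0.     -0.0284  0.0039] rz -0.0019 j6 -0.202
paddle [ 260  227   28  118 2769] [274.  288.6] jig mm 0.7 -184.4
```

Gripped (width 11 mm, 60 N). Pulling back about 29 mm.

```bash
python3 inch.py '[[0,0,-0.002,0,0,0,0],[0,0,-0.003,0,0,0,0],[0,0,-0.0035,0,0,0,0],[0,0,-0.0035,0,0,0,0],[0,0,-0.0035,0,0,0,0],[0,0,-0.0035,0,0,0,0],[0,0,-0.0035,0,0,0,0],[0,0,-0.003,0,0,0,0],[0,0,-0.002,0,0,0,0],[0,0,-0.0015,0,0,0,0]]'
python3 inch.py '[[0,0,0,0,0,0,0],[0,0,0,0,0,0,0],[0,0,0,0,0,0,0]]'
python3 - <<'E'
from h import *
p=ctrl.get_obs()['position'][:2]-O; print('tcp jig',p@ev,p@yv, ctrl.get_obs()['force'])
S=[]
for n in ('wrist','scene','top'):
    c=ctrl.get_calibration(n); im=ctrl.grab_frame(n)[:,:,::-1]; cv2.imwrite(f'pics/p3{n}.png',im); np.save(f'cp3{n}.npy',c)
    u,v=proj(c,[*(O-.08*yv+.065*ev),.014]); print(n,u,v); clampview(im,c)
    h={'wrist':60,'scene':25,'top':20}[n]; u,v=max(h,int(u)),max(h,int(v)); u=min(u,560-h);v=min(v,420-h)
    S.append(cv2.resize(im[v-h:v+h,u-h:u+h],(400,400) if n=='wrist' else (200,200),interpolation=2))
cv2.imwrite('pics/p3v.png',np.hstack([S[0],np.vstack(S[1:])]))
E
```

```text
clock: 20.0
position: [0.5225, -0.2225, 0.0657]
ee_rot: [0.076, 0.997, 0.001, 0.001]
force: [0.1, 6.8, 6.9]
gripper_width: 0.128
gripper_force: 60.0
clock: 20.25
position: [0.5226, -0.2225, 0.0658]
ee_rot: [0.076, 0.997, 0.001, 0.001]
force: [0.3, 6.7, 6.7]
gripper_width: 0.13
gripper_force: 60.0
tcp jig 0.00016167076035272787 -0.212524350074877 [0.27898891 6.66750658 6.70213499]
wrist 465.97969994363757 329.5802568472947
mark [461 326   9  15 102] [465.1 332.6] jig mm 67.4 -80.2
scene 315.8388913167971 215.6436578829764
paddle [360 192   7  14  60] [363.7 199.1] jig mm -28.4 -194.1
paddle [354 197   3   4   6] [354.7 198.8] jig mm -7.9 -175.6
mark [354 197   3   4   6] [354.7 198.8] jig mm 29.1 -226.0
top 295.0054348382736 216.8414557274192
```

View pics/p3v.png

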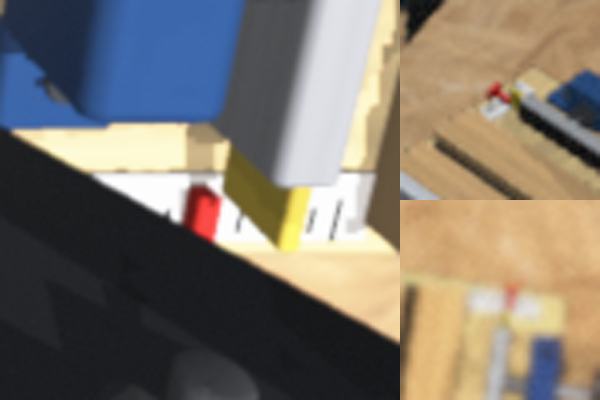

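In the wrist crop the pointer's bright top face is at about (293,218) and the red bar at about (203,212), but this view is oblique and the pointer's height is unknown. I'll triangulate both from the two shut views, then check against this one.

Run:
```python
from h import *
def tri(obs):
    A=np.zeros((3,3));b=np.zeros(3)
    for c,(u,v) in obs:
        o,d=ray(c,u,v); d/=np.linalg.norm(d); M=np.eye(3)-np.outer(d,d); A+=M;b+=M@o
    return np.linalg.solve(A,b)
V={}
for n,(f,cf) in {'jig':('wjig','cjig'),'p1':('p1','cp1'),'p3':('p3wrist','cp3wrist')}.items():
    c=np.load(cf+'.npy',allow_pickle=True).item(); im=cv2.imread(f'pics/{f}.png'); hsv=cv2.cvtColor(im,cv2.COLOR_BGR2HSV)
    u0,v0={'jig':(267,213),'p1':(364,231),'p3':(492,334)}[n]
    m=cv2.inRange(hsv,(24,150,60),(33,255,255)); k=np.zeros_like(m); k[v0-20:v0+20,u0-20:u0+20]=1; m*=k
    N,l,s,ce=cv2.connectedComponentsWithStats(m); i=1+np.argmax(s[1:,4]); p=np.argwhere(l==i)[:,::-1]
    print(n,'yellow',s[i],ce[i].round(1),'maxV',hsv[p[:,1],p[:,0],2].max())
    lo=p[p[:,1]>=p[:,1].max()-1].mean(0); print('  lower tip',lo)
    r=cv2.inRange(hsv,(0,150,80),(8,255,255))|cv2.inRange(hsv,(172,150,80),(180,255,255)); 
    u1,v1={'jig':(248,222),'p1':(335,238),'p3':(465,332)}[n]; k[:]=0; k[v1-12:v1+12,u1-12:u1+12]=1; r*=k
    q=np.argwhere(r)[:,::-1]; print('  red top rows',q[q[:,1]<=q[:,1].min()+1].mean(0),'all',q.mean(0).round(1),q.min(0),q.max(0))
    V[n]=(c,lo,q[q[:,1]<=q[:,1].min()+1].mean(0),ce[i])
    cc=-c['R'].T@c['t']; print('  cam jig y',((cc[:2]-O)@yv).round(3),'z',cc[2].round(3))
for k,nm in((1,'pointer tip'),(2,'mark inner end'),(3,'pointer centroid')):
    X=tri([(V[a][0],V[a][k]) for a in ('jig','p1')]+([(V['p3'][0],V['p3'][k])] if k==2 else [])); print(nm,((X[:2]-O)@ev*1000).round(1),((X[:2]-O)@yv*1000).round(1),'z',(X[2]*1000).round(1))
for z in (.014,.02,.025,.03,.035): print('z',z,[(((onz(V[a][0],*V[a][1],z)[:2]-O)@yv)*1000).round(1) for a in V],'mark',[(((onz(V[a][0],*V[a][2],z)[:2]-O)@yv)*1000).round(1) for a in V])
```

```text
Traceback (most recent call last):
ValueError: attempt to get argmax of an empty sequence
```

```bash
cat > t.py <<'E'
from h import *
def tri(obs):
    A=np.zeros((3,3));b=np.zeros(3)
    for c,(u,v) in obs:
        o,d=ray(c,u,v); d/=np.linalg.norm(d); M=np.eye(3)-np.outer(d,d); A+=M;b+=M@o
    return np.linalg.solve(A,b)
def big(m,u,v,h):
    k=np.zeros_like(m); k[v-h:v+h,u-h:u+h]=1; N,l,s,ce=cv2.connectedComponentsWithStats(m*k)
    i=1+np.argmax(s[1:,4]); return np.argwhere(l==i)[:,::-1],s[i]
V={}
for n,f,cf,a,b in(('jig','wjig','cjig',(267,213),(248,222)),('p1','p1','cp1',(364,231),(335,238)),('p3','p3wrist','cp3wrist',(492,334),(465,332))):
    c=np.load(cf+'.npy',allow_pickle=True).item(); im=cv2.imread(f'pics/{f}.png'); hsv=cv2.cvtColor(im,cv2.COLOR_BGR2HSV)
    p,s=big(cv2.inRange(hsv,(20,165,50),(36,255,255)),*a,14); lo=p[p[:,1]>=p[:,1].max()-1].mean(0)
    q,t=big(cv2.inRange(hsv,(0,150,80),(8,255,255))|cv2.inRange(hsv,(172,150,80),(180,255,255)),*b,12); hi=q[q[:,1]<=q[:,1].min()+1].mean(0)
    cc=-c['R'].T@c['t']; print(n,'yellow',s,lo,'red',t,hi,q.mean(0).round(1),'cam jig y',((cc[:2]-O)@yv).round(3),'z',cc[2].round(3)); V[n]=(c,lo,hi,p.mean(0))
for k,nm,ks in((1,'pointer tip',('jig','p1')),(3,'pointer centroid',('jig','p1')),(2,'mark inner end',('jig','p1','p3'))):
    X=tri([(V[a][0],V[a][k]) for a in ks]); print(nm,((X[:2]-O)@ev*1000).round(1),((X[:2]-O)@yv*1000).round(1),'z',(X[2]*1000).round(1))
for z in (.014,.02,.025,.03): print('z',z,'tip',[(((onz(V[a][0],*V[a][1],z)[:2]-O)@yv)*1000).round(1) for a in V],'mark',[(((onz(V[a][0],*V[a][2],z)[:2]-O)@yv)*1000).round(1) for a in V])
E
python3 t.py
```

```text
Traceback (most recent call last):
  File "t.py", line 13, in <module>
    p,s=big(cv2.inRange(hsv,(20,165,50),(36,255,255)),*a,14); lo=p[p[:,1]>=p[:,1].max()-1].mean(0)
        ~~~^^^^^^^^^^^^^^^^^^^^^^^^^^^^^^^^^^^^^^^^^^^^^^^^^
  File "t.py", line 9, in big
    i=1+np.argmax(s[1:,4]); return np.argwhere(l==i)[:,::-1],s[i]
        ~~~~~~~~~^^^^^^^^^
ValueError: attempt to get argmax of an empty sequence
```

Run:
```python
import cv2
for f,u,v in(('wjig',267,213),('p1',364,231),('p3wrist',492,334)):
    h=cv2.cvtColor(cv2.imread(f'pics/{f}.png'),cv2.COLOR_BGR2HSV); print(f); [print(*[tuple(int(t) for t in x) for x in r]) for r in h[v-6:v+7:3,u-4:u+5:2]]
```

```text
wjig
(150, 2, 155) (165, 3, 176) (0, 3, 173) (14, 21, 131) (17, 96, 154)
(19, 86, 177) (23, 136, 175) (24, 140, 153) (19, 86, 139) (17, 96, 154)
(20, 56, 200) (25, 122, 198) (27, 146, 218) (19, 44, 156) (16, 55, 168)
(13, 12, 190) (24, 76, 209) (26, 144, 215) (18, 25, 174) (14, 35, 180)
(10, 12, 186) (15, 14, 178) (13, 18, 167) (10, 14, 165) (13, 21, 172)
p1
(19, 27, 130) (150, 3, 176) (13, 10, 184) (150, 1, 175) (9, 15, 172)
(22, 127, 110) (24, 140, 140) (28, 144, 236) (24, 136, 165) (16, 99, 195)
(22, 124, 109) (24, 148, 172) (28, 141, 238) (21, 117, 129) (17, 98, 205)
(21, 21, 195) (24, 146, 194) (28, 144, 238) (20, 112, 123) (16, 101, 218)
(0, 1, 238) (22, 48, 190) (24, 128, 165) (17, 98, 117) (19, 93, 233)
p3wrist
(24, 164, 101) (24, 164, 107) (24, 162, 209) (27, 150, 248) (27, 145, 250)
(24, 167, 101) (24, 166, 132) (26, 157, 234) (27, 149, 249) (27, 126, 249)
(24, 165, 105) (24, 163, 172) (27, 153, 244) (27, 148, 250) (27, 56, 249)
(24, 165, 119) (26, 158, 233) (29, 139, 252) (28, 137, 252) (25, 39, 238)
(24, 164, 154) (27, 148, 248) (29, 136, 253) (29, 108, 253) (30, 1, 253)
```

Saturation is about 140. The bright top face has hue 25–30 and V > 195.

```bash
sed -i 's/(20,165,50),(36,255,255)/(25,105,190),(31,255,255)/' t.py; python3 t.py
```

```text
jig yellow [265 211   3   6  12] [266.5 215.5] red [245 219   8  14  43] [247.  219.5] [248.2 227.4] cam jig y -0.026 z 0.426
p1 yellow [362 227   4  10  29] [363.28571429 235.42857143] red [331 234   9  16  62] [335.5 234.5] [335.2 243.8] cam jig y -0.159 z 0.376
p3 yellow [489 326   9  19  93] [491.    343.375] red [460 326  11  16 114] [465.         326.58333333] [465.3 332.8] cam jig y -0.211 z 0.189
pointer tip 56.8 -52.1 z 35.1
pointer centroid 53.3 -51.8 z 34.8
mark inner end 63.7 -81.4 z 14.2
z 0.014 tip [np.float64(-53.3), np.float64(-45.6), np.float64(-60.7)] mark [np.float64(-81.9), np.float64(-81.3), np.float64(-81.1)]
z 0.02 tip [np.float64(-52.9), np.float64(-47.5), np.float64(-65.8)] mark [np.float64(-81.1), np.float64(-82.6), np.float64(-85.5)]
z 0.025 tip [np.float64(-52.6), np.float64(-49.0), np.float64(-70.1)] mark [np.float64(-80.4), np.float64(-83.6), np.float64(-89.2)]
z 0.03 tip [np.float64(-52.2), np.float64(-50.6), np.float64(-74.4)] mark [np.float64(-79.8), np.float64(-84.7), np.float64(-93.0)]
```

The results agree: the pointer top is at z of about 35 mm and y of about -52 mm when shut, and the mark is at y = -81.4 mm, z = 14 mm (on the scale), so the pull needed is about 29.4 mm. So far 27 mm is done, and this view puts the pointer at about -78.8 mm. I'll pull 2.5 mm more and check.

```bash
python3 inch.py '[[0,0,-0.0013,0,0,0,0],[0,0,-0.0012,0,0,0,0],[0,0,0,0,0,0,0],[0,0,0,0,0,0,0],[0,0,0,0,0,0,0]]'
python3 - <<'E'
from h import *
p=ctrl.get_obs()['position'][:2]-O; print('tcp jig',p@ev,p@yv)
c=ctrl.get_calibration('wrist'); im=ctrl.grab_frame('wrist')[:,:,::-1]; cv2.imwrite('pics/p4.png',im)
m=cv2.inRange(cv2.cvtColor(im,cv2.COLOR_BGR2HSV),(25,105,190),(31,255,255)); m[:,:475]=0; m[:,515:]=0; m[:315]=0; m[355:]=0
n,l,s,ce=cv2.connectedComponentsWithStats(m); i=1+np.argmax(s[1:,4]); q=np.argwhere(l==i)[:,::-1]; lo=q[q[:,1]>=q[:,1].max()-1].mean(0)
print(s[i],lo,[((onz(c,*lo,z)[:2]-O)@yv*1000).round(1) for z in(.033,.035,.037)]); clampview(im,c)
s=ctrl.grab_frame('scene')[:,:,::-1]; cs=ctrl.get_calibration('scene'); cv2.imwrite('pics/s4.png',s)
for y in (-.0775,-.0815,-.0855): print(y,proj(cs,[*(O+y*yv+.0568*ev),.035]))
h=cv2.cvtColor(s,cv2.COLOR_BGR2HSV); m=cv2.inRange(h,(24,120,120),(32,255,255)); m[:,:300]=0;m[:,345:]=0;m[:195]=0;m[235:]=0
n,l,t,ce=cv2.connectedComponentsWithStats(m); [print('scene yellow',t[i],ce[i]) for i in range(1,n) if t[i,4]>2]
E
```

```text
clock: 20.82
position: [0.5222, -0.2249, 0.0658]
ee_rot: [0.076, 0.997, 0.001, 0.001]
force: [-0.7, 6.5, 7.1]
gripper_width: 0.128
gripper_force: 60.0
tcp jig 0.0001626871874711236 -0.2149587383169252
[489 326   9  19  92] [491.    343.375] [np.float64(-79.4), np.float64(-81.1), np.float64(-82.8)]
mark [464 326  10  17 117] [468.5 333.5] jig mm 68.2 -80.1
-0.0775 [317.38230581 212.46478366]
-0.0815 [318.26055183 211.83340896]
-0.0855 [319.13663101 211.20359201]
scene yellow [319 212   2   2   3] [319.33333333 212.66666667]
```

The pointer is at -81.1 mm against the mark at -81.4 mm. It hasn't moved in the hand's view, so there's no slip, and the scene camera agrees. Handing in while still holding.

```bash
python3 -c "
from rig import ctrl
print(ctrl.job_done())"
```

```text
the job is handed in; nothing more can be done
None
```

The job is handed in: the joint was run in one pass at about 2.5 cm/s, the tool is back upright in its stand, and the arm is holding the clamp open with the pointer about 0.3 mm from the red mark by my camera measurement (4 mm allowed).

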